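# Pack the tested oven control boards into the double-latched service case

## Robot

A 7-joint arm with a two-finger parallel gripper is mounted at the origin on the work surface. World frame = base frame: x ahead of the robot, y to its left, z up, the work surface at z = 0. Lengths are in mm, angles in rad, forces in N, time in s.
With the tool pointing down it reaches from about 425 to 925 mm from the base axis. Payload 6.8 kg.
Tool frame: the origin (TCP) lies between the finger pads; the fingertips stand 19 mm ahead of it and the grasp point (between the pads) is the TCP (manip.tip_extent is the distance from the TCP to the fingertips, in mm); z points along the fingers, y is the line along which they close (so a half turn about z gives the same grasp; the last joint's range is limited). The gripper opens to 85 mm and grips with 20 to 120 N. Pads are 22 mm wide; open, the fingers measure 114 mm over their backs; the gripper's body (76 mm by 85 mm) begins 54 mm behind the grasp point. The pads swing forward as they close: fully open they stand 13 mm farther back than shut.
Start: joints at [1.185, 0.477, 0.022, 1.555, -0.011, 1.109, -0.083], TCP at [185.121, -649.136, 250.308] pointing down, gripper open.
Joint ranges: [-2.96, 2.96], [-0.34, 2.1], [-1.41, 1.46], [0.24, 2.44], [-1.37, 4.51], [0.17, 1.92], [-2.96, 2.96]. Speed limits (rad/s): [2.39, 2.39, 3.14, 3.14, 3.14, 3.14, 3.14].

## Interface

Orientations are given as a rotation vector (axis times angle).
In Python, from plant import manip, viewer, sign_off gives the robot as it stands.
- The arm moves only by the tool send_rows, never from a script. Its argument "plan" is a list of rows, each an object with "delta_pos": the shift along the tool's x, y, z in cm, a list of three; "rotation": the turn, a rotation vector about the tool's x, y, z in rad, a list of three. In form: [{"delta_pos": [tx, ty, tz], "rotation": [rx, ry, rz]}, ...]. A call has 1 to 10 rows; each row shifts and turns the commanded pose from where the row before left it, along the tool's axes as they then stand; what a row does not reach is not made up. A row lasts 1/8 s, in which the tool goes at most 62.5 mm and 10.7 degrees, less where a joint would pass 70% of its speed; a pose out of reach is approached as far as the arm can. A call is refused whole if a number of a shift passes 6.25 or a number of a turn 0.188, either way. A call with a gripper value outside its range is refused whole. "jaw" is the gripper's target within -1 to 1 (shut at 1, half-way at 0, fully open at -1), set as the call begins (left out, the last holds). The fingers move at their own pace and stop on an object; "force" is the grip in N (left out, the last holds). Time passes only in rows, so rows that do not move let the fingers close. It gives the time, the measured TCP pose, the force, the opening and the grip force at its end, in the units of the state.
- manip.state(): the state, without advancing time (a new reading comes with each control period).
- viewer.snapshot(name): name is "scene" or "top" or "wrist"; returns a dict with "image" (384x512x3 uint8, blue, green, red), "fx", "fy", "cx", "cy" (pixels), "R" (3x3) and "t" (3): a world point X has camera coordinates R X + t. Camera axes: x right, y down, z forward; pixel columns grow to the right and rows downward; lengths in mm; the calibration is good to about 2 mm. A picture is of the moment at which its call begins. There is no depth.
- sign_off(): hands the job in; it is judged then, once.
The state is a dict: "clock": time; "qpos": joint angles; "qd": joint speeds; "effort": joint torques, N m; "ee_pos": TCP position; "ee_rot": TCP orientation; "force": force on the tool from outside, world axes, zero at the start; "torque": the same for the moment, N m; "width": finger opening in mm; "finger_force": force on a finger pad.
Only numpy, scipy, OpenCV 4.12 (cv2) and the standard library are available. Lean on these libraries where they do the work, as an engineer would, in place of code of your own. Each camera call takes 0.05 s, during which the arm holds its last target. There are 200 camera calls.

## Task

Pack every tested control board from the mat into the service case: slide the red keeper fully aside, draw the bolt fully back, raise the lid fully upright, and lay all the boards flat on the floor of the case beside one another, none on top of another. Then shut the lid, push the bolt fully home and slide the red keeper fully back in front of it. The boards are fragile: hold each one lightly (no more than about 30 N of grip), set it down rather than let it drop, and do not disturb the other things on the bench.

Things in the scene. Friction and masses are not known exactly. Their poses are not given: they have to be found in the camera images.
- case: The black service case, fixed to the bench: 200 mm (x) by 294 mm (y), walls 70 mm high. Origin under its centre; x points away from its front (towards the lid's hinge), y along its width, z up. Its front 65 mm (-x side) is a solid ledge, level with the 70 mm walls, that carries the keeper and the bolt; behind it is the well.
- case_floor (a point): Centre of the floor (blue lining) of the case's well, 10 mm above the bench, axes as the case's; 26.5 mm in +x from the case's origin. The well is 123 mm (x) by 280 mm (y) and 60 mm deep: four boards fit side by side, long sides along x, at about y = -105, -35, 35 and 105 mm.
- lid_hinge (a point): Middle of the lid's hinge line along the far edge of the case, 75 mm above the bench; same axes as case_floor. It is 71 mm in +x and 65 mm in z from case_floor.
- lid_handle (a point): Middle of the orange carrying bar on the grey lid: a round bar 10 mm thick, 110 mm long along the case's y, near the lid's front edge. On the shut lid it lies 120 mm in front of (-x) and 38 mm above lid_hinge, with 28 mm free below the bar. Its frame turns with the lid.
- lid (a joint): Angle of the lid in rad: 0 shut, 1.57 upright, 1.75 the stop, leaning back. The lid is 10 mm thick, 130 mm by 294 mm, 0.25 kg; its front edge swings up and away from the robot. Its stiff hinge holds it at any angle (5 N at the bar moves it). It cannot rise while the bolt's tongue lies over it, nor shut while the bolt is home.
- keeper_grip (a point): Point in the upper part of the red keeper's grip, an upright tab 12 mm by 12 mm that stands on the ledge, 32 mm tall over a 14 mm high foot (20 x 26 mm); this point is 107 mm above the bench, 10 mm below the tab's top. Same axes as case_floor.
- keeper (a joint): Travel of the red keeper in m along the case's +y: 0 (to 3 mm) shut, standing in front of the bolt and blocking it; 0.045 fully open. Slides with about 1.5 N and stays where it is left. Can be shut again only when the bolt is home.
- latch_grip (a point): Point in the upper part of the bolt's blue grip, an upright tab 14 mm (x) by 12 mm (y), 30 mm tall, on a 20 mm high steel bolt (28 x 26 mm) behind the keeper; this point is 111 mm above the bench, 10 mm below the tab's top. A steel tongue 20 mm long reaches from the bolt over the lid's front edge. Same axes as case_floor.
- latch (a joint): Travel of the bolt in m along the case's -x (away from the lid): 0 home, its tongue over the lid; 0.026 fully drawn, lid free. Slides with about 1.5 N and stays where it is left. Blocked while the keeper is shut.
- mat: Dark blue rubber bench mat, 270 x 250 x 2 mm, fixed, on which the boards start. Origin under its centre, x and y along its sides.
- board1: A green control board, 84 mm (its x) by 52 mm (its y) by 6 mm thick, about 0.18 kg, with a yellow transformer 30 mm (x) by 26 mm (y) standing at its centre up to 46 mm above the underside, and components up to 10 mm high near the corners. Origin at the centre of the underside, z up. Two to four boards are there; an absent one reads None.
- board2: A green control board, 84 mm (its x) by 52 mm (its y) by 6 mm thick, about 0.18 kg, with a yellow transformer 30 mm (x) by 26 mm (y) standing at its centre up to 46 mm above the underside, and components up to 10 mm high near the corners. Origin at the centre of the underside, z up. Two to four boards are there; an absent one reads None.
- board3: A green control board, 84 mm (its x) by 52 mm (its y) by 6 mm thick, about 0.18 kg, with a yellow transformer 30 mm (x) by 26 mm (y) standing at its centre up to 46 mm above the underside, and components up to 10 mm high near the corners. Origin at the centre of the underside, z up. Two to four boards are there; an absent one reads None.
- board4: A green control board, 84 mm (its x) by 52 mm (its y) by 6 mm thick, about 0.18 kg, with a yellow transformer 30 mm (x) by 26 mm (y) standing at its centre up to 46 mm above the underside, and components up to 10 mm high near the corners. Origin at the centre of the underside, z up. Two to four boards are there; an absent one reads None.
- meter: Yellow analogue multimeter lying flat, 150 x 95 x 40 mm; a bystander. Origin under its middle.
- pliers: Pliers with blue handles, 170 mm long, 13 mm high; a bystander. Origin under its middle.
- brush: Bench brush with a wooden back, 160 x 28 x 32 mm; a bystander. Origin under its middle.
- screwdriver: Screwdriver with a red handle, 190 mm long; a bystander. Origin under its middle.
- tape: Roll of black tape, 68 mm across, 18 mm high; a bystander. Origin under its middle.
- marker: Blue marker pen, 130 x 14 x 14 mm; a bystander. Origin under its middle.
- drill: Orange and black cordless drill standing on its battery, 195 mm high; a bystander. Origin under its middle.
Not all that is in view belongs to the job. What is shaped like the board4 but blue is not meant. What is shaped like the board2 but blue is not meant.

How it is judged (in metres and radians):
On the way, in this order (a step that is already met when the one before it is completed fails the run):
1. the keeper is slid aside (past 35 mm) (value of joint keeper above 0.035 m), for 0.2 s.
2. the bolt is drawn (past 20 mm) (value of joint latch above 0.02 m), for 0.2 s.
3. the lid is raised (past 1.4 rad) (value of joint lid above 1.4 rad), for 0.2 s.
4. every board lies flat on the floor of the case (x of board1 in the frame of case_floor between -0.05 and 0.05 m and y of board1 in the frame of case_floor between -0.13 and 0.13 m and z of board1 in the frame of case_floor between -0.005 and 0.005 m and angle between each of board1, board2, board3, board4's own z axis and vertical below 0.08 rad and x of board2 in the frame of case_floor between -0.05 and 0.05 m and y of board2 in the frame of case_floor between -0.13 and 0.13 m and z of board2 in the frame of case_floor between -0.005 and 0.005 m and x of board3 in the frame of case_floor between -0.05 and 0.05 m and y of board3 in the frame of case_floor between -0.13 and 0.13 m and z of board3 in the frame of case_floor between -0.005 and 0.005 m and x of board4 in the frame of case_floor between -0.05 and 0.05 m and y of board4 in the frame of case_floor between -0.13 and 0.13 m and z of board4 in the frame of case_floor between -0.005 and 0.005 m), for 0.2 s.
5. the lid is shut (within 0.05 rad) (value of joint lid below 0.05 rad), for 0.2 s.
6. the bolt is home (within 5 mm) over the shut lid (value of joint lid below 0.05 rad and value of joint latch below 0.005 m), for 0.2 s.
7. the keeper is back in front of the bolt (within 5 mm) (all of step 6 and value of joint keeper below 0.005 m), for 0.2 s.
At the end, for the whole second after the job is handed in: Every board present lies flat (within 0.08 rad, underside within 5 mm of the floor) in the case's well; the lid is shut to 0.05 rad, the bolt and the keeper are each within 5 mm of home (all of step 4 and all of step 7); the robot touches nothing.
It fails at once if a board is squeezed or pressed by the fingers with more than 90 N in all (contact force between the fingers and board1 above 90 N or contact force between the fingers and board2 above 90 N or contact force between the fingers and board3 above 90 N or contact force between the fingers and board4 above 90 N).
It fails at once if a board is dropped: it touches nothing while its underside is more than 50 mm above the bench ((height (world z) of board1 above 0.05 m and contact force between board1 and anything else below 0.02 N) or (height (world z) of board2 above 0.05 m and contact force between board2 and anything else below 0.02 N) or (height (world z) of board3 above 0.05 m and contact force between board3 and anything else below 0.02 N) or (height (world z) of board4 above 0.05 m and contact force between board4 and anything else below 0.02 N)).
It fails at once if one of the other loose things is moved by more than 40 mm (distance of any of meter, pliers, brush, screwdriver, tape, marker, drill from where it was at the start of the episode above 0.04 m).
Of board1, board2, board3, board4 only 2 to 4 are there at a start; the rules pass over those that are not, and their reading is None.
At some moment in a run one of board1, board2, board3, board4 may be knocked a few centimetres aside while the robot is not near it.
It also fails if it takes over 210 s, if anything falls off the work surface, if the arm or the gripper's body presses on something with over 40 N, if the wrist force passes 120 N, or if a joint passes its speed limit or range.

## Working session

There is one attempt and no reset: what is moved stays moved. The work goes in short steps, Python scripts to look and compute and a tool call to move; the robot and the scene stay as the last step left them, time stands still between calls to the robot, and variables do not carry over. Pictures are saved under pics/ and viewed, at most 14 in all, crops included, and the job is handed in when it is done.

Besides the shell and the picture viewer there is one more tool, called as a command line: name --argument value ..., lists and objects as JSON in quotes. send_rows: Moves the arm, as the interface text tells. Its arguments: {"type":"object","properties":{"plan":{"type":"array","items":{"type":"object","properties":{"delta_pos":{"type":"array","items":{"type":"number"}},"rotation":{"type":"array","items":{"type":"number"}}}}},"jaw":{"type":"number"},"force":{"type":"number"}},"required":["plan"]}

```bash
mkdir -p pics; ls; python3 - <<'E'
from plant import manip, viewer
import cv2,numpy as np
print(manip.state())
for n in ("scene","top"):
    s=viewer.snapshot(n); cv2.imwrite(f"pics/{n}0.png",s["image"])
    print(n,s["fx"],s["fy"],s["cx"],s["cy"],np.round(s["R"],4).tolist(),np.round(s["t"],1).tolist())
E
```

```text
pics
{'clock': 0.0, 'qpos': array([ 1.18491274,  0.47781284,  0.02234515,  1.55645448, -0.01146455,
        1.10929019, -0.08310608]), 'qd': array([ 0.00074231,  0.00018994, -0.00043485,  0.00049401, -0.00075985,
       -0.00105822, -0.00042141]), 'effort': array([-3.72219856e-04, -5.96460485e+01,  1.60767652e+00, -2.81200558e+01,
        1.24144141e-02,  9.44941188e-03, -1.62295657e-05]), 'ee_pos': array([ 184.92476373, -648.59626548,  249.31597958]), 'ee_rot': array([-3.10956326e+00, -4.34733611e-01,  6.63574622e-04]), 'force': array([-0.14046704,  0.24655953,  0.56215734]), 'torque': array([ 0.03687241, -0.04191576, -0.02772542]), 'finger_force': 0.0, 'width': 85.0722757626986}
scene 368.88871456676816 368.88871456676816 259.9944814152975 184.7784035089427 [[-0.6366, 0.7711, -0.011], [0.4722, 0.3784, -0.7961], [-0.6097, -0.512, -0.605]] [353.3, -146.1, 1867.5]
top 430.12930781963576 430.12930781963576 260.4163982169319 192.48189624971505 [[-0.0063, -1.0, -0.0013], [-0.9828, 0.0064, -0.1843], [0.1843, 0.0001, -0.9829]] [-43.3, 518.9, 1402.4]
```

View pics/top0.png

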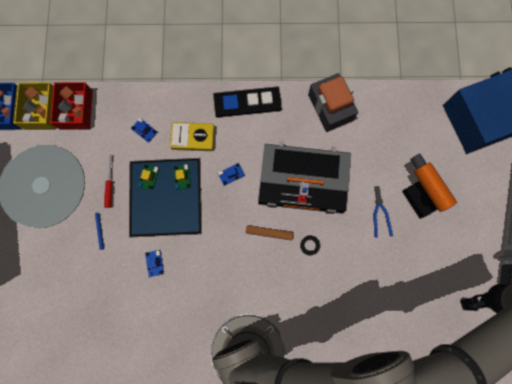

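View pics/scene0.png

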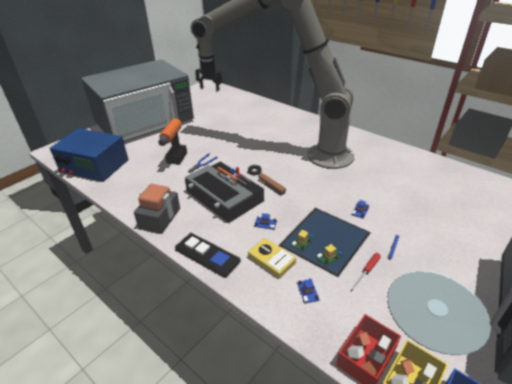

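Top view: two green boards on the mat near (148,176) and (182,176), and blue decoys around it. The case is at (305,180) with its keeper and bolt near (303,195). I'll zoom in on these.

```bash
cat > h.py <<'E'
from plant import manip, viewer
import cv2,numpy as np
from scipy.spatial.transform import Rotation as Rot
def ray(s,u,v,z):
    R=np.array(s["R"]);t=np.array(s["t"]).ravel()
    d=R.T@np.array([(u-s["cx"])/s["fx"],(v-s["cy"])/s["fy"],1.]);c=-R.T@t
    return c+d*(z-c[2])/d[2]
def proj(s,X):
    p=np.array(s["R"])@np.array(X,float)+np.array(s["t"]).ravel()
    return np.array([s["fx"]*p[0]/p[2]+s["cx"],s["fy"]*p[1]/p[2]+s["cy"]])
def tri(obs): # [(snap,u,v)..]
    A=[];b=[]
    for s,u,v in obs:
        R=np.array(s["R"]);t=np.array(s["t"]).ravel()
        for k,(w,c,f) in enumerate([(u,s["cx"],s["fx"]),(v,s["cy"],s["fy"])]):
            m=(w-c)/f; A.append(R[k]-m*R[2]); b.append(m*t[2]-t[k])
    return np.linalg.lstsq(np.array(A),np.array(b),rcond=None)[0]
def tool():
    st=manip.state(); return np.array(st["ee_pos"]),Rot.from_rotvec(st["ee_rot"])
def togo(target,R=None):
    """target world mm of TCP -> cm in tool axes; R = target orientation -> rotvec in tool"""
    p,q=tool(); d=q.inv().apply(np.array(target)-p)/10
    r=(q.inv()*R).as_rotvec() if R is not None else None
    return np.round(d,2),None if r is None else np.round(r,3)
def down(yaw): # tool z down, tool y (closing line) at world angle yaw
    y=np.array([np.cos(yaw),np.sin(yaw),0]);z=np.array([0,0,-1.]);x=np.cross(y,z)
    return Rot.from_matrix(np.c_[x,y,z])
E
python3 - <<'E'
from h import *
s=viewer.snapshot("top");im=s["image"]
a=cv2.resize(im[135:220,250:360],None,fx=7,fy=7,interpolation=cv2.INTER_CUBIC)
cv2.imwrite("pics/case1.png",a)
b=cv2.resize(im[155:240,125:205],None,fx=7,fy=7,interpolation=cv2.INTER_CUBIC)
cv2.imwrite("pics/mat1.png",b)
for p in [(148,176,30),(182,176,30),(305,180,70)]: print(ray(s,*p).round())
E
```

```text
[582. 340.  30.]
[582. 223.  30.]
[ 556. -196.   70.]
```

View pics/case1.png

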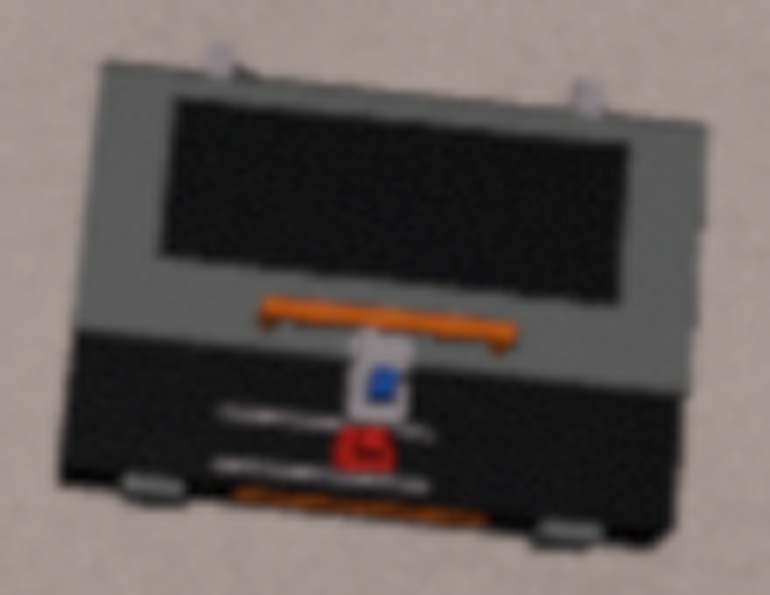

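View pics/mat1.png

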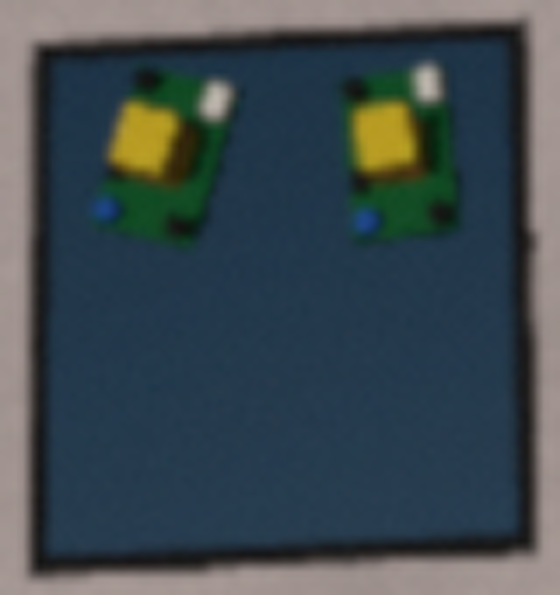

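The case is shut. The red keeper (crop 365,450) stands in front of the blue bolt tab (383,383), and the orange bar runs (265,308)-(515,333). The mat holds two green boards with transformer tops at (145,140) and (385,138).

```bash
cat >> h.py <<'E'
def case_T(p): # p=x,y,yaw -> func case->world
    c,s=np.cos(p[2]),np.sin(p[2])
    return lambda X: np.array([p[0]+c*X[0]-s*X[1],p[1]+s*X[0]+c*X[1],X[2]])
E
python3 - <<'E'
from h import *
from scipy.optimize import least_squares
s=viewer.snapshot("top")
up=lambda x,y,ox,oy:(ox+(x+.5)/7-.5,oy+(y+.5)/7-.5)
C=[((103,63),(97.5,147,80)),((706,125),(97.5,-147,80)),((75,330),(-32.5,147,80)),((688,393),(-32.5,-147,80)),((267,308),(-22.5,55,113)),((514,333),(-22.5,-55,113))]
f=lambda p:np.concatenate([proj(s,case_T(p)(X))-up(*px,250,135) for px,X in C])
r=least_squares(f,[556,-196,-.1]);print("case",r.x,"res",r.fun.round(1))
T=case_T(r.x);c,sn=np.cos(r.x[2]),np.sin(r.x[2])
inv=lambda w:np.array([c*(w[0]-r.x[0])+sn*(w[1]-r.x[1]),-sn*(w[0]-r.x[0])+c*(w[1]-r.x[1])])
for n,px,z in [("keeptop",(363,437),117),("bolttop",(383,376),121)]:
    w=ray(s,*up(*px,250,135),z);print(n,w.round(),inv(w).round())
for n,cs,tr in [("L",[(140,75),(237,92),(200,243),(92,215)],(143,138)),("R",[(345,85),(447,73),(460,230),(353,241)],(384,136))]:
    w=np.array([ray(s,*up(*q,125,155),8)for q in cs]); d=(w[0]+w[1]-w[2]-w[3])/2; e=(w[0]+w[3]-w[1]-w[2])/2
    print(n,w.mean(0).round(),np.linalg.norm(d).round(),np.linalg.norm(e).round(),"yaw",np.arctan2(d[1],d[0]).round(3),np.arctan2(-e[0],e[1]).round(3),"trafo",ray(s,*up(*tr,125,155),48).round())
p,q=tool();print(q.as_matrix().round(3))
E
```

```text
case [ 5.66641620e+02 -1.94527217e+02 -1.11257388e-01] res [-0.4  0.1  0.6  0.  -0.5 -0.5  0.5 -0.4  0.6  0.4 -0.8  0.3]
keeptop [ 490. -178.  117.] [-78.   8.]
bolttop [ 518. -187.  121.] [-49.   2.]
L [584. 344.   8.] 76.0 53.0 yaw -0.239 -0.225 trafo [584. 345.  48.]
R [583. 227.   8.] 80.0 52.0 yaw 0.093 0.106 trafo [584. 228.  48.]
[[ 0.962  0.274 -0.   ]
 [ 0.274 -0.962  0.001]
 [-0.    -0.001 -1.   ]]
```

```bash
python3 - <<'E'
from h import *
print(togo((490,-180,230),down(-1.682)))
E
```

```text
(array([ 42.18, -36.72,   2.01]), array([-0.001,  0.   ,  0.389]))
```

send_rows --plan '[{"delta_pos": [4.2, -3.7, 0.2], "rotation": [0, 0, 0]}, {"delta_pos": [4.2, -3.7, 0.2], "rotation": [0, 0, 0]}, {"delta_pos": [4.2, -3.7, 0.2], "rotation": [0, 0, 0]}, {"delta_pos": [4.2, -3.7, 0.2], "rotation": [0, 0, 0]}, {"delta_pos": [4.2, -3.7, 0.2], "rotation": [0, 0, 0]}, {"delta_pos": [4.2, -3.7, 0.2], "rotation": [0, 0, 0]}, {"delta_pos": [4.2, -3.7, 0.2], "rotation": [0, 0, 0]}, {"delta_pos": [4.2, -3.7, 0.2], "rotation": [0, 0, 0]}, {"delta_pos": [4.2, -3.7, 0.2], "rotation": [0, 0, 0]}, {"delta_pos": [4.2, -3.7, 0.2], "rotation": [0, 0, 0]}]' --jaw 0.2 --force 30

```text
clock: 1.45
ee_pos: [488.3, -176.7, 230.4]
ee_rot: [3.111, 0.434, 0.0]
force: [0.3, -0.6, -0.2]
width: 34.3
finger_force: 0.0
```

send_rows --plan '[{"delta_pos": [0, 0, 0], "rotation": [0, 0, 0.13]}, {"delta_pos": [0, 0, 0], "rotation": [0, 0, 0.13]}, {"delta_pos": [0, 0, 0], "rotation": [0, 0, 0.13]}, {"delta_pos": [0, 0, 0], "rotation": [0, 0, 0]}, {"delta_pos": [0, 0, 0], "rotation": [0, 0, 0]}]'

```text
clock: 2.08
ee_pos: [487.5, -178.1, 230.3]
ee_rot: [3.137, -0.172, -0.0]
force: [-0.3, -0.2, -0.3]
width: 34.0
finger_force: 0.0
```

```bash
python3 - <<'E'
from h import *
s=viewer.snapshot("wrist")
cv2.imwrite("pics/w1.png",s["image"])
p=[566.64,-194.53,-.111];T=case_T(p)
print(manip.state()["width"],togo((490,-180,110),down(-1.682)))
for n,X in [("keep",(-78,8,117)),("bolt",(-49,2,121)),("barL",(-22.5,55,113)),("barR",(-22.5,-55,113)),("lidFL",(-32.5,147,80))]: print(n,T(X).round(),proj(s,T(X)).round())
E
```

```text
34.37416081031292 (array([ 0.27,  0.15, 12.03]), array([0.   , 0.   , 0.001]))
keep [ 490. -178.  117.] [261. 191.]
bolt [ 518. -187.  121.] [269. 156.]
barL [ 550. -137.  113.] [198. 118.]
barR [ 538. -247.  113.] [346. 119.]
lidFL [551. -45.  80.] [ 98. 127.]
```

View pics/w1.png

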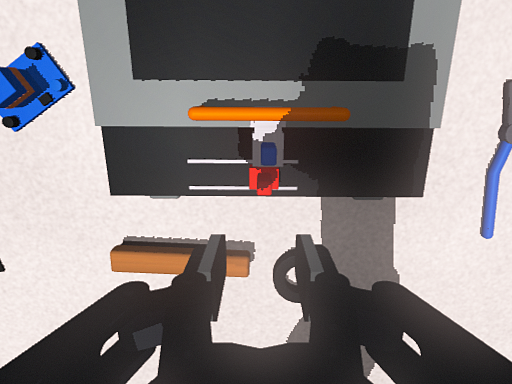

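```bash
python3 - <<'E'
from h import *
s=viewer.snapshot("wrist")
print(-np.array(s["R"]).T@np.array(s["t"]).ravel(), np.round(s["R"],2).tolist())
im=s["image"]
cv2.imwrite("pics/w2.png",np.clip(cv2.resize(im[100:200,210:330],None,fx=6,fy=6,interpolation=cv2.INTER_CUBIC).astype(float)*1.6,0,255).astype(np.uint8))
E
```

```text
[ 560.84555591 -185.32875648  354.37032302] [[-0.11, -0.99, -0.0], [-0.95, 0.1, 0.29], [-0.29, 0.03, -0.96]]
```

View pics/w2.png

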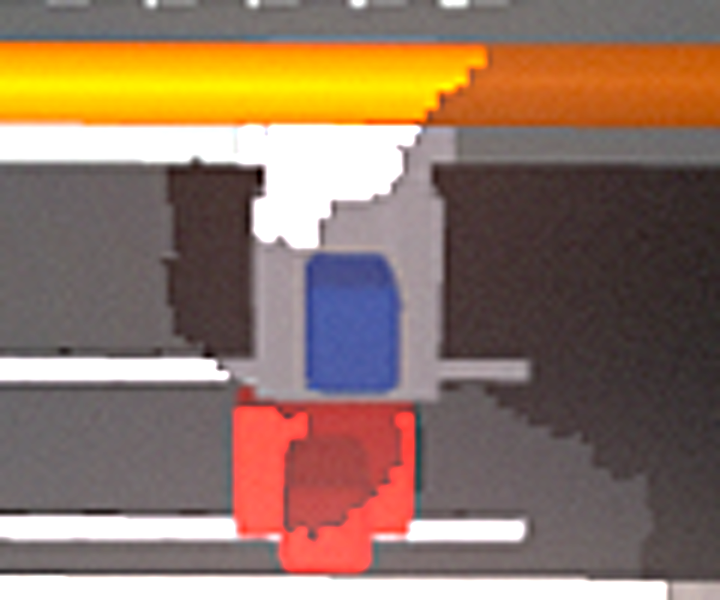

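Zoomed wrist view: the bolt tab top is at about (269,157) and matches the prediction. The keeper tab top is at about (264.5,188), and the bar is at row 114, columns 189-350.

```bash
python3 - <<'E'
from h import *
s=viewer.snapshot("wrist")
p=[566.64,-194.53,-.111];c,sn=np.cos(p[2]),np.sin(p[2])
inv=lambda w:np.array([c*(w[0]-p[0])+sn*(w[1]-p[1]),-sn*(w[0]-p[0])+c*(w[1]-p[1])])
for n,u,v,z in [("keep",264.5,188.5,117),("bolt",268.8,156.6,121),("bar",269.5,113.8,113),("barL",191,114,113),("barR",348,114,113),("lidF",95,127,80),("lidFr",438,128,80)]:
    w=ray(s,u,v,z);print(n,w.round(1),inv(w).round(1),togo((w[0],w[1],110),down(-1.682)))
E
```

```text
keep [ 492. -181.  117.] [-75.7   5.1] (array([ 0.48,  0.23, 12.03]), array([ 0., -0.,  0.]))
bolt [ 517.4 -186.9  121. ] [-49.8   2.1] (array([ 3.07,  0.53, 12.03]), array([ 0., -0.,  0.]))
bar [ 547.8 -190.8  113. ] [-19.2   1.7] (array([ 6.13,  0.57, 12.03]), array([ 0., -0.,  0.]))
barL [ 554.  -132.9  113. ] [-19.4  59.9] (array([ 6.11, -5.25, 12.03]), array([ 0., -0.,  0.]))
barR [ 541.2 -248.6  113. ] [-19.3 -56.5] (array([ 6.12,  6.39, 12.03]), array([ 0., -0.,  0.]))
lidF [551.4 -42.5  80. ] [-31.9 149.5] (array([  4.85, -14.2 ,  12.03]), array([ 0., -0.,  0.]))
lidFr [ 518.5 -333.2   80. ] [ -32.5 -143.1] (array([ 4.8 , 15.05, 12.03]), array([ 0., -0.,  0.]))
```

send_rows --plan '[{"delta_pos": [0.45, 0.25, 4], "rotation": [0, 0, 0]}, {"delta_pos": [0, 0, 4], "rotation": [0, 0, 0]}, {"delta_pos": [0, 0, 3], "rotation": [0, 0, 0]}, {"delta_pos": [0, 0, 1], "rotation": [0, 0, 0]}, {"delta_pos": [0, 0, 0], "rotation": [0, 0, 0]}]'

```text
clock: 2.85
ee_pos: [491.8, -181.2, 110.3]
ee_rot: [-3.136, 0.176, 0.001]
force: [-0.1, 1.1, 0.0]
width: 34.0
finger_force: 0.0
```

send_rows --plan '[{"delta_pos": [0, 0, 0], "rotation": [0, 0, 0]}, {"delta_pos": [0, 0, 0], "rotation": [0, 0, 0]}, {"delta_pos": [0, 0, 0], "rotation": [0, 0, 0]}, {"delta_pos": [0, 0, 0], "rotation": [0, 0, 0]}]' --jaw 1

```text
clock: 3.35
ee_pos: [492.7, -181.4, 111.7]
ee_rot: [3.136, -0.176, 0.004]
force: [-1.3, 0.2, 6.4]
width: 11.2
finger_force: 32.7
```

send_rows --plan '[{"delta_pos": [0, -0.6, 0], "rotation": [0, 0, 0]}, {"delta_pos": [0, -0.6, 0], "rotation": [0, 0, 0]}, {"delta_pos": [0, -0.6, 0], "rotation": [0, 0, 0]}, {"delta_pos": [0, -0.6, 0], "rotation": [0, 0, 0]}, {"delta_pos": [0, -0.6, 0], "rotation": [0, 0, 0]}, {"delta_pos": [0, -0.6, 0], "rotation": [0, 0, 0]}, {"delta_pos": [0, -0.6, 0], "rotation": [0, 0, 0]}, {"delta_pos": [0, -0.35, 0], "rotation": [0, 0, 0]}, {"delta_pos": [0, 0, 0], "rotation": [0, 0, 0]}, {"delta_pos": [0, 0, 0], "rotation": [0, 0, 0]}]'

```text
clock: 4.6
ee_pos: [497.6, -139.6, 111.7]
ee_rot: [3.132, -0.18, 0.004]
force: [0.4, -8.6, 4.9]
width: 11.2
finger_force: 32.6
```

send_rows --plan '[{"delta_pos": [0, 0.1, 0], "rotation": [0, 0, 0]}, {"delta_pos": [0, 0, 0], "rotation": [0, 0, 0]}, {"delta_pos": [0, 0, -3], "rotation": [0, 0, 0]}, {"delta_pos": [0, 0, -3], "rotation": [0, 0, 0]}, {"delta_pos": [0, 0, 0], "rotation": [0, 0, 0]}]' --jaw 0.3

```text
clock: 5.22
ee_pos: [498.3, -136.6, 172.4]
ee_rot: [3.136, -0.175, 0.007]
force: [0.5, 0.4, -0.0]
width: 30.1
finger_force: 0.0
```

```bash
python3 - <<'E'
from h import *
print(togo((517.4,-187,113),down(-1.682)))
E
```

```text
(array([2.44, 4.79, 5.95]), array([ 0.   , -0.004, -0.   ]))
```

send_rows --plan '[{"delta_pos": [1.24, 2.4, 0], "rotation": [0, 0, 0]}, {"delta_pos": [1.2, 2.4, 0], "rotation": [0, 0, 0]}, {"delta_pos": [0, 0, 3], "rotation": [0, 0, 0]}, {"delta_pos": [0, 0, 2], "rotation": [0, 0, 0]}, {"delta_pos": [0, 0, 0.9], "rotation": [0, 0, 0]}, {"delta_pos": [0, 0, 0], "rotation": [0, 0, 0]}]'

```text
clock: 5.98
ee_pos: [515.1, -186.9, 110.5]
ee_rot: [-3.136, 0.175, 0.003]
force: [0.1, 0.5, 0.3]
width: 30.0
finger_force: 0.0
```

send_rows --plan '[{"delta_pos": [0, 0, 0], "rotation": [0, 0, 0]}, {"delta_pos": [0, 0, 0], "rotation": [0, 0, 0]}, {"delta_pos": [0, 0, 0], "rotation": [0, 0, 0]}, {"delta_pos": [0, 0, 0], "rotation": [0, 0, 0]}]' --jaw 1

```text
clock: 6.48
ee_pos: [516.1, -187.4, 112.0]
ee_rot: [3.136, -0.176, 0.002]
force: [-1.2, 1.2, 5.2]
width: 11.1
finger_force: 34.7
```

send_rows --plan '[{"delta_pos": [-0.5, 0, 0], "rotation": [0, 0, 0]}, {"delta_pos": [-0.5, 0, 0], "rotation": [0, 0, 0]}, {"delta_pos": [-0.5, 0, 0], "rotation": [0, 0, 0]}, {"delta_pos": [-0.5, 0, 0], "rotation": [0, 0, 0]}, {"delta_pos": [-0.5, 0, 0], "rotation": [0, 0, 0]}, {"delta_pos": [-0.2, 0, 0], "rotation": [0, 0, 0]}, {"delta_pos": [0, 0, 0], "rotation": [0, 0, 0]}, {"delta_pos": [0, 0, 0], "rotation": [0, 0, 0]}]'

```text
clock: 7.48
ee_pos: [490.1, -184.4, 112.0]
ee_rot: [3.136, -0.176, 0.004]
force: [4.6, 0.1, 6.4]
width: 11.2
finger_force: 34.8
```

send_rows --plan '[{"delta_pos": [0, 0, 0], "rotation": [0, 0, 0]}, {"delta_pos": [0, 0, 0], "rotation": [0, 0, 0]}, {"delta_pos": [0, 0, -3], "rotation": [0, 0, 0]}, {"delta_pos": [0, 0, -4], "rotation": [0, 0, 0]}, {"delta_pos": [0, 0, 0], "rotation": [0, 0, 0]}]' --jaw 0.5

```text
clock: 8.1
ee_pos: [489.6, -184.9, 183.5]
ee_rot: [3.135, -0.177, 0.005]
force: [-0.3, 0.2, -0.3]
width: 20.9
finger_force: 0.0
```

```bash
python3 - <<'E'
from h import *
print(manip.state()["qpos"].round(2),togo((547.8,-190.8,120),down(-.111)))
E
```

```text
[ 0.39  0.31 -0.18  1.97  0.07  0.85 -1.51] (array([ 5.82, -0.07,  6.37]), array([ 0.003, -0.002, -1.572]))
```

send_rows --plan '[{"delta_pos": [2.9, -0.05, 0], "rotation": [0, 0, 0]}, {"delta_pos": [2.9, 0, 0], "rotation": [0, 0, -0.172]}, {"delta_pos": [0, 0, 0], "rotation": [0, 0, -0.175]}, {"delta_pos": [0, 0, 0], "rotation": [0, 0, -0.175]}, {"delta_pos": [0, 0, 0], "rotation": [0, 0, -0.175]}, {"delta_pos": [0, 0, 0], "rotation": [0, 0, -0.175]}, {"delta_pos": [0, 0, 0], "rotation": [0, 0, -0.175]}, {"delta_pos": [0, 0, 0], "rotation": [0, 0, -0.175]}, {"delta_pos": [0, 0, 0], "rotation": [0, 0, -0.175]}, {"delta_pos": [0, 0, 0], "rotation": [0, 0, -0.175]}]' --jaw 0.15

```text
clock: 9.35
ee_pos: [545.0, -190.2, 179.6]
ee_rot: [-2.333, -2.1, 0.003]
force: [0.1, -0.1, 0.1]
width: 36.2
finger_force: 0.0
```

send_rows --plan '[{"delta_pos": [0, 0, 0], "rotation": [0, 0, 0]}, {"delta_pos": [0, 0, 0], "rotation": [0, 0, 0]}]'

```text
clock: 9.6
ee_pos: [545.8, -190.3, 180.5]
ee_rot: [-2.344, -2.09, 0.001]
force: [0.2, 0.4, -1.0]
width: 36.3
finger_force: 0.0
```

```bash
python3 - <<'E'
from h import *
print(manip.state()["qpos"].round(2),togo((547.8,-190.8,120),down(-.111)))
E
```

```text
[ 0.62  0.44 -0.51  1.83  0.26  0.93 -0.12] (array([-0.03,  0.22,  6.05]), array([-0.002, -0.   , -0.003]))
```

send_rows --plan '[{"delta_pos": [0, 0.2, 3], "rotation": [0, 0, 0]}, {"delta_pos": [0, 0, 2], "rotation": [0, 0, 0]}, {"delta_pos": [0, 0, 1], "rotation": [0, 0, 0]}, {"delta_pos": [0, 0, 0], "rotation": [0, 0, 0]}]'

```text
clock: 10.1
ee_pos: [548.0, -190.3, 120.7]
ee_rot: [-2.341, -2.094, 0.001]
force: [-0.4, 0.3, 0.5]
width: 36.4
finger_force: 0.0
```

send_rows --plan '[{"delta_pos": [0, 0, 0], "rotation": [0, 0, 0]}, {"delta_pos": [0, 0, 0], "rotation": [0, 0, 0]}, {"delta_pos": [0, 0, 0], "rotation": [0, 0, 0]}, {"delta_pos": [0, 0, 0], "rotation": [0, 0, 0]}]' --jaw 1 --force 40

```text
clock: 10.6
ee_pos: [547.8, -190.5, 122.1]
ee_rot: [-2.341, -2.094, 0.002]
force: [-5.1, 0.6, 5.2]
width: 8.0
finger_force: 39.2
```

```bash
python3 - <<'E'
import numpy as np
t=np.linspace(0,1.6,19)+.3067;R=12.59
x=-R*np.cos(t);z=R*np.sin(t)
print(np.c_[np.diff(x),-np.diff(z)].round(2).tolist())
E
```

```text
[[0.38, -1.05], [0.48, -1.01], [0.56, -0.97], [0.65, -0.91], [0.73, -0.85], [0.8, -0.78], [0.87, -0.71], [0.92, -0.63], [0.98, -0.54], [1.02, -0.46], [1.06, -0.36], [1.09, -0.27], [1.11, -0.17], [1.12, -0.07], [1.12, 0.03], [1.11, 0.13], [1.1, 0.23], [1.07, 0.32]]
```

send_rows --plan '[{"delta_pos": [0, 0.38, -1.05]}, {"delta_pos": [0, 0.48, -1.01]}, {"delta_pos": [0, 0.56, -0.97]}, {"delta_pos": [0, 0.65, -0.91]}, {"delta_pos": [0, 0, 0]}]'

```text
invalid input
```

send_rows --plan '[{"delta_pos": [0, 0.38, -1.05], "rotation": [0, 0, 0]}, {"delta_pos": [0, 0.48, -1.01], "rotation": [0, 0, 0]}, {"delta_pos": [0, 0.56, -0.97], "rotation": [0, 0, 0]}, {"delta_pos": [0, 0.65, -0.91], "rotation": [0, 0, 0]}, {"delta_pos": [0, 0, 0], "rotation": [0, 0, 0]}]'

```text
clock: 11.22
ee_pos: [567.7, -192.8, 161.9]
ee_rot: [-2.34, -2.093, 0.005]
force: [-11.0, 2.5, 8.5]
width: 8.2
finger_force: 39.8
```

send_rows --plan '[{"delta_pos": [0, 0.73, -0.85], "rotation": [0, 0, 0]}, {"delta_pos": [0, 0.8, -0.78], "rotation": [0, 0, 0]}, {"delta_pos": [0, 0.87, -0.71], "rotation": [0, 0, 0]}, {"delta_pos": [0, 0.92, -0.63], "rotation": [0, 0, 0]}, {"delta_pos": [0, 0.98, -0.54], "rotation": [0, 0, 0]}, {"delta_pos": [0, 1.02, -0.46], "rotation": [0, 0, 0]}, {"delta_pos": [0, 1.06, -0.36], "rotation": [0, 0, 0]}, {"delta_pos": [0, 0, 0], "rotation": [0, 0, 0]}]'

```text
clock: 12.22
ee_pos: [633.9, -200.5, 207.4]
ee_rot: [2.34, 2.092, 0.002]
force: [-4.7, -0.1, 9.0]
width: 7.8
finger_force: 40.4
```

send_rows --plan '[{"delta_pos": [0, 1.09, -0.27], "rotation": [0, 0, 0]}, {"delta_pos": [0, 1.11, -0.17], "rotation": [0, 0, 0]}, {"delta_pos": [0, 1.12, -0.07], "rotation": [0, 0, 0]}, {"delta_pos": [0, 1.12, 0.03], "rotation": [0, 0, 0]}, {"delta_pos": [0, 1.11, 0.13], "rotation": [0, 0, 0]}, {"delta_pos": [0, 1.1, 0.23], "rotation": [0, 0, 0]}, {"delta_pos": [0, 1.07, 0.32], "rotation": [0, 0, 0]}, {"delta_pos": [0, 0, 0], "rotation": [0, 0, 0]}, {"delta_pos": [0, 0, 0], "rotation": [0, 0, 0]}]'

```text
clock: 13.35
ee_pos: [710.6, -209.4, 202.8]
ee_rot: [2.339, 2.092, 0.003]
force: [1.8, -4.1, 3.2]
width: 8.2
finger_force: 41.1
```

send_rows --plan '[{"delta_pos": [0, 0, 0], "rotation": [0, 0, 0]}, {"delta_pos": [0, 0, 0], "rotation": [0, 0, 0]}, {"delta_pos": [0, 0, -2], "rotation": [0, 0, 0]}, {"delta_pos": [0, 0, -4], "rotation": [0, 0, 0]}, {"delta_pos": [0, 0, -4], "rotation": [0, 0, 0]}, {"delta_pos": [0, 0, 0], "rotation": [0, 0, 0]}]' --jaw 0.5

```text
clock: 14.1
ee_pos: [711.2, -208.0, 308.3]
ee_rot: [2.336, 2.09, 0.009]
force: [0.8, -1.0, -0.6]
width: 21.3
finger_force: 0.0
```

```bash
python3 - <<'E'
from h import *
s=viewer.snapshot("top");im=s["image"]
cv2.imwrite("pics/t2.png",cv2.resize(im[110:260,115:405],None,fx=2.7,fy=2.7,interpolation=cv2.INTER_CUBIC))
print(manip.state()["qpos"].round(2),togo((584,228,250),down(-1.5)),togo((584,228,250),down(-1.5+np.pi)))
E
```

```text
[ 0.49  0.59 -0.48  1.29  0.27  1.32 -0.09] (array([ 41.95, -17.38,   5.45]), array([ 0.004, -0.003,  1.389])) (array([ 41.95, -17.38,   5.45]), array([ 0.003,  0.004, -1.752]))
```

View pics/t2.png

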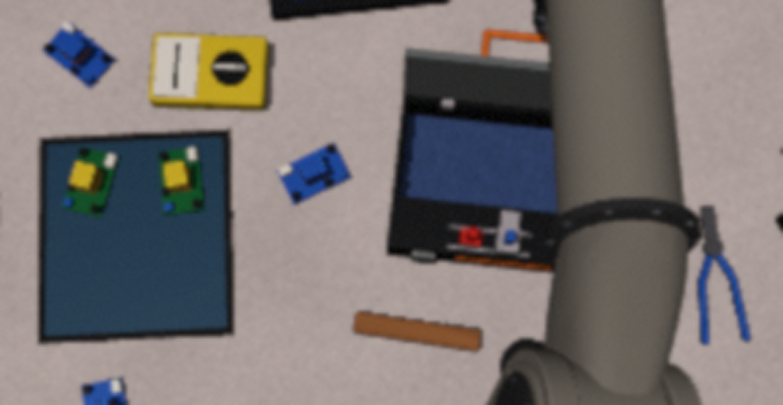

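The lid stands upright, the well is open and the boards haven't moved (crop 87,178 and 177,177). Next I go to the right-hand board.

send_rows --plan '[{"delta_pos": [5.25, -2.17, 0], "rotation": [0, 0, 0]}, {"delta_pos": [5.25, -2.17, 0], "rotation": [0, 0, 0]}, {"delta_pos": [5.25, -2.17, 0], "rotation": [0, 0, 0]}, {"delta_pos": [5.25, -2.17, 0], "rotation": [0, 0, 0]}, {"delta_pos": [5.25, -2.17, 0], "rotation": [0, 0, 0]}, {"delta_pos": [5.25, -2.17, 0], "rotation": [0, 0, 0]}, {"delta_pos": [5.25, -2.17, 0], "rotation": [0, 0, 0]}, {"delta_pos": [5.25, -2.17, 0], "rotation": [0, 0, 0]}, {"delta_pos": [0, 0, 3], "rotation": [0, 0, 0]}, {"delta_pos": [0, 0, 3], "rotation": [0, 0, 0]}]' --jaw -0.4 --force 25

```text
clock: 15.4
ee_pos: [582.2, 229.2, 241.0]
ee_rot: [-2.339, -2.097, 0.001]
force: [0.9, -0.5, -0.6]
width: 59.8
finger_force: 0.0
```

send_rows --plan '[{"delta_pos": [0, 0, 2], "rotation": [0, 0, -0.178]}, {"delta_pos": [0, 0, 0], "rotation": [0, 0, -0.178]}, {"delta_pos": [0, 0, 0], "rotation": [0, 0, -0.178]}, {"delta_pos": [0, 0, 0], "rotation": [0, 0, -0.178]}, {"delta_pos": [0, 0, 0], "rotation": [0, 0, -0.178]}, {"delta_pos": [0, 0, 0], "rotation": [0, 0, -0.178]}, {"delta_pos": [0, 0, 0], "rotation": [0, 0, -0.178]}, {"delta_pos": [0, 0, 0], "rotation": [0, 0, -0.178]}, {"delta_pos": [0, 0, 0], "rotation": [0, 0, -0.178]}, {"delta_pos": [0, 0, 0], "rotation": [0, 0, -0.178]}]'

```text
clock: 16.65
ee_pos: [582.6, 227.8, 221.4]
ee_rot: [0.164, -3.136, 0.001]
force: [0.0, -0.5, 0.7]
width: 60.1
finger_force: 0.0
```

send_rows --plan '[{"delta_pos": [0, 0, 0], "rotation": [0, 0, 0]}, {"delta_pos": [0, 0, 0], "rotation": [0, 0, 0]}]'

```text
clock: 16.9
ee_pos: [582.9, 228.0, 221.7]
ee_rot: [0.149, -3.137, 0.0]
force: [-0.4, 0.2, -1.2]
width: 59.5
finger_force: 0.0
```

```bash
python3 - <<'E'
from h import *
s=viewer.snapshot("wrist");im=s["image"]
cv2.imwrite("pics/w3.png",im)
print(manip.state()["qpos"].round(2),togo((584,228,100),down(1.67)))
for X in [(584,228,48),(584,345,48)]: print(proj(s,X))
E
```

```text
[ 0.21  0.62 -0.99  1.66  0.55  1.17  0.75] (array([-0.1 , -0.02, 12.19]), array([-0.   , -0.   , -0.004]))
[258.89931909 176.37987988]
[377.95442955 187.45495025]
```

View pics/w3.png

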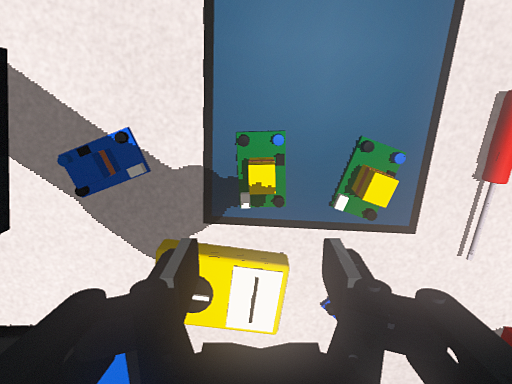

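Wrist view: the right-hand board is square to the gripper with its transformer top at about (262,180). The left-hand board's is at about (380,190).

```bash
python3 - <<'E'
from h import *
s=viewer.snapshot("wrist");im=s["image"].astype(int)
m=((im[...,2]>200)&(im[...,1]>170)&(im[...,0]<90)).astype(np.uint8); m[225:]=0
n,l,st,c=cv2.connectedComponentsWithStats(m)
for i in range(1,n):
    if st[i,4]>150:
        w=ray(s,*c[i],48);r=cv2.minAreaRect(np.argwhere(l==i)[:,::-1].astype(np.float32))
        print(st[i],c[i].round(1),r,w.round(1))
for cs in [[(236,131),(285,131),(287,208),(239,208)],[(364,135),(408,153),(380,220),(337,206)]]:
    w=np.array([ray(s,*q,8)for q in cs]);d=(w[2]+w[3]-w[0]-w[1])/2;print(w.mean(0).round(),np.linalg.norm(d).round(),np.arctan2(d[1],d[0]).round(3))
print(togo((584,228,100),down(1.67)))
E
```

```text
[248 164  27  23 528] [261.9 174.4] ((261.0, 175.0), (22.0, 26.0), 90.0) [581.9 230.8  48. ]
[363 173  36  34 743] [380.2 189.5] ((380.3984375, 189.7123260498047), (25.102867126464844, 31.849260330200195), 25.559961318969727) [586.  347.8  48. ]
[588. 231.   8.] 86.0 0.129
[586. 353.   8.] 82.0 -0.182
(array([-0.1 , -0.02, 12.19]), array([-0.   , -0.   , -0.003]))
```

send_rows --plan '[{"delta_pos": [-0.2, 0.2, 6], "rotation": [0, 0, 0]}, {"delta_pos": [0, 0, 6], "rotation": [0, 0, 0]}, {"delta_pos": [0, 0, 4], "rotation": [0, 0, 0]}, {"delta_pos": [0, 0, 2], "rotation": [0, 0, 0]}, {"delta_pos": [0, 0, 0.7], "rotation": [0, 0, 0]}, {"delta_pos": [0, 0, 0], "rotation": [0, 0, 0]}]'

```text
clock: 17.75
ee_pos: [585.6, 230.9, 36.1]
ee_rot: [-0.154, 3.136, 0.001]
force: [1.2, 0.3, -0.0]
width: 59.8
finger_force: 0.0
```

send_rows --plan '[{"delta_pos": [0, 0, 0], "rotation": [0, 0, 0]}, {"delta_pos": [0, 0, 0], "rotation": [0, 0, 0]}, {"delta_pos": [0, 0, 0], "rotation": [0, 0, 0]}, {"delta_pos": [0, 0, 0], "rotation": [0, 0, 0]}, {"delta_pos": [0, 0, 0], "rotation": [0, 0, 0]}]' --jaw 1 --force 25

```text
clock: 18.38
ee_pos: [585.8, 230.6, 36.4]
ee_rot: [-0.154, 3.136, 0.0]
force: [-0.8, -0.2, 6.0]
width: 25.7
finger_force: 26.4
```

send_rows --plan '[{"delta_pos": [0, 0, -2], "rotation": [0, 0, 0]}, {"delta_pos": [0, 0, -4], "rotation": [0, 0, 0]}, {"delta_pos": [0, 0, -5], "rotation": [0, 0, 0]}, {"delta_pos": [0, 0, -5], "rotation": [0, 0, 0]}, {"delta_pos": [0, 0, 0], "rotation": [0, 0, 0]}]'

```text
clock: 19.0
ee_pos: [586.6, 232.4, 200.5]
ee_rot: [-0.154, 3.13, 0.005]
force: [0.0, 1.0, -2.8]
width: 26.0
finger_force: 25.4
```

```bash
python3 - <<'E'
from h import *
T=case_T([568,-192.5,-.111])
for y in (60,-60): print(y,T((26.5,y,0)))
print(manip.state()["qpos"].round(2),togo((*T((26.5,60,0))[:2],180),down(np.pi/2-.111)))
E
```

```text
60 [ 600.98324641 -135.80471399    0.        ]
-60 [ 587.69058219 -255.06621271    0.        ]
[ 0.19  0.64 -0.97  1.67  0.58  1.13  0.73] (array([  2.2 , -36.79,   1.93]), array([0.004, 0.007, 0.209]))
```

send_rows --plan '[{"delta_pos": [0.32, -5.25, 0.1], "rotation": [0, 0, 0]}, {"delta_pos": [0.32, -5.25, 0.1], "rotation": [0, 0, 0]}, {"delta_pos": [0.32, -5.25, 0.1], "rotation": [0, 0, 0]}, {"delta_pos": [0.32, -5.25, 0.1], "rotation": [0, 0, 0]}, {"delta_pos": [0.32, -5.25, 0.1], "rotation": [0, 0, 0]}, {"delta_pos": [0.32, -5.25, 0.1], "rotation": [0, 0, 0]}, {"delta_pos": [0.3, -5.25, 0.1], "rotation": [0, 0, 0]}, {"delta_pos": [0, 0, 0], "rotation": [0, 0, 0.1]}, {"delta_pos": [0, 0, 0], "rotation": [0, 0, 0.11]}, {"delta_pos": [0, 0, 0], "rotation": [0, 0, 0]}]'

```text
clock: 20.25
ee_pos: [598.1, -137.6, 187.5]
ee_rot: [-0.174, -3.135, 0.0]
force: [-0.6, -0.9, -2.3]
width: 25.5
finger_force: 25.6
```

```bash
python3 - <<'E'
from h import *
T=case_T([568,-192.5,-.111])
s=viewer.snapshot("wrist");cv2.imwrite("pics/w4.png",s["image"])
for X in [(-35,140,70),(88,140,70),(-35,-140,70),(88,-140,70)]: print(proj(s,T(X)).round())
print(manip.state()["qpos"].round(2),togo((*T((26.5,60,0))[:2],45),down(np.pi/2-.111)))
E
```

```text
[369. 117.]
[355. 264.]
[ -7. 116.]
[ 27. 264.]
[ 0.78  0.61 -0.92  1.72  0.54  1.09  1.14] (array([-0.27,  0.19, 14.26]), array([-0.   , -0.001,  0.002]))
```

View pics/w4.png

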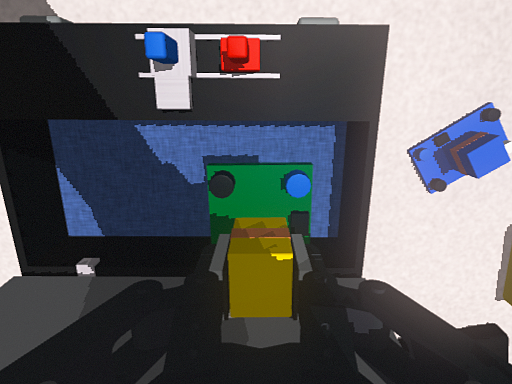

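The board is held square over the well. The well's front edge is at row 120 and its inner right edge at column 367, within a few pixels of the prediction. Lowering it now.

send_rows --plan '[{"delta_pos": [-0.25, 0.2, 2], "rotation": [0, 0, 0]}, {"delta_pos": [0, 0, 4], "rotation": [0, 0, 0]}, {"delta_pos": [0, 0, 4], "rotation": [0, 0, 0]}, {"delta_pos": [0, 0, 3], "rotation": [0, 0, 0]}, {"delta_pos": [0, 0, 0.9], "rotation": [0, 0, 0]}, {"delta_pos": [0, 0, 0], "rotation": [0, 0, 0]}]'

```text
clock: 21.05
ee_pos: [601.4, -135.4, 48.3]
ee_rot: [-0.174, -3.136, -0.001]
force: [-0.4, 0.1, -1.0]
width: 26.1
finger_force: 25.5
```

send_rows --plan '[{"delta_pos": [0, 0, 0.1], "rotation": [0, 0, 0]}, {"delta_pos": [0, 0, 0.1], "rotation": [0, 0, 0]}, {"delta_pos": [0, 0, 0], "rotation": [0, 0, 0]}]'

```text
clock: 21.42
ee_pos: [601.9, -136.0, 47.6]
ee_rot: [0.176, 3.136, -0.001]
force: [0.8, -0.4, -1.8]
width: 25.7
finger_force: 25.6
```

send_rows --plan '[{"delta_pos": [0, 0, 0.1], "rotation": [0, 0, 0]}, {"delta_pos": [0, 0, 0.1], "rotation": [0, 0, 0]}, {"delta_pos": [0, 0, 0], "rotation": [0, 0, 0]}, {"delta_pos": [0, 0, 0], "rotation": [0, 0, 0]}]'

```text
clock: 21.92
ee_pos: [601.6, -135.8, 45.0]
ee_rot: [-0.176, -3.137, -0.0]
force: [0.9, -0.6, -2.5]
width: 25.8
finger_force: 25.6
```

send_rows --plan '[{"delta_pos": [0, 0, 0.1], "rotation": [0, 0, 0]}, {"delta_pos": [0, 0, 0.05], "rotation": [0, 0, 0]}, {"delta_pos": [0, 0, 0], "rotation": [0, 0, 0]}]'

```text
clock: 22.3
ee_pos: [601.7, -135.8, 44.3]
ee_rot: [0.176, 3.137, -0.001]
force: [-4.1, 0.2, 5.8]
width: 25.6
finger_force: 26.6
```

Contact with the floor, so I release and lift.

send_rows --plan '[{"delta_pos": [0, 0, 0], "rotation": [0, 0, 0]}, {"delta_pos": [0, 0, 0], "rotation": [0, 0, 0]}, {"delta_pos": [0, 0, 0], "rotation": [0, 0, 0]}, {"delta_pos": [0, 0, -3], "rotation": [0, 0, 0]}, {"delta_pos": [0, 0, -5], "rotation": [0, 0, 0]}, {"delta_pos": [0, 0, -6], "rotation": [0, 0, 0]}, {"delta_pos": [0, 0, -4], "rotation": [0, 0, 0]}]' --jaw 0

```text
clock: 23.18
ee_pos: [602.3, -135.5, 226.4]
ee_rot: [0.175, 3.134, -0.0]
force: [0.7, -0.9, 0.1]
width: 42.7
finger_force: 0.0
```

```bash
python3 - <<'E'
from h import *
print(togo((586,347,180),down(np.pi/2-.215)))
E
```

```text
(array([ 7.  , 47.77,  4.62]), array([0.   , 0.003, 0.103]))
```

send_rows --plan '[{"delta_pos": [0.88, 5.97, 0], "rotation": [0, 0, 0]}, {"delta_pos": [0.88, 5.97, 0], "rotation": [0, 0, 0]}, {"delta_pos": [0.88, 5.97, 0], "rotation": [0, 0, 0]}, {"delta_pos": [0.88, 5.97, 0], "rotation": [0, 0, 0]}, {"delta_pos": [0.88, 5.97, 0], "rotation": [0, 0, 0]}, {"delta_pos": [0.88, 5.97, 0], "rotation": [0, 0, 0]}, {"delta_pos": [0.88, 5.97, 0], "rotation": [0, 0, 0]}, {"delta_pos": [0.88, 5.97, 0], "rotation": [0, 0, 0]}, {"delta_pos": [0, 0, 0], "rotation": [0, 0, 0.1]}, {"delta_pos": [0, 0, 0], "rotation": [0, 0, 0]}]' --jaw -0.4

```text
clock: 24.42
ee_pos: [584.5, 347.3, 223.2]
ee_rot: [-0.329, -3.124, 0.001]
force: [0.5, -0.4, -0.8]
width: 59.5
finger_force: 0.0
```

```bash
python3 - <<'E'
from h import *
s=viewer.snapshot("wrist");cv2.imwrite("pics/w5.png",s["image"])
print(proj(s,(586,347,48)).round(),manip.state()["qpos"].round(2),togo((586,347,36),down(np.pi/2-.215)))
E
```

```text
[259. 177.] [-0.05  0.67 -0.9   1.52  0.55  1.21  0.33] (array([-0.06,  0.12, 18.72]), array([-0.001,  0.   ,  0.005]))
```

View pics/w5.png

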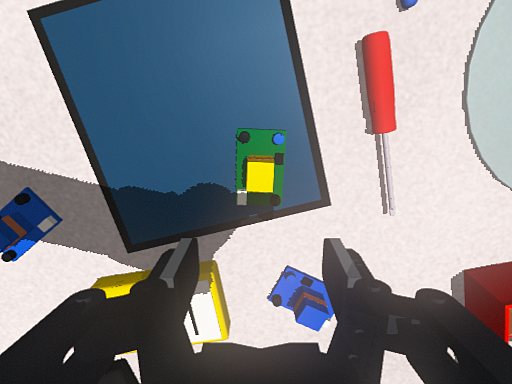

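The board is unmoved and aligned, with its transformer top at (260.5,178) against a predicted (259,177). Grasping it.

send_rows --plan '[{"delta_pos": [-0.1, 0.15, 6], "rotation": [0, 0, 0]}, {"delta_pos": [0, 0, 6], "rotation": [0, 0, 0]}, {"delta_pos": [0, 0, 4], "rotation": [0, 0, 0]}, {"delta_pos": [0, 0, 2], "rotation": [0, 0, 0]}, {"delta_pos": [0, 0, 0.7], "rotation": [0, 0, 0]}, {"delta_pos": [0, 0, 0], "rotation": [0, 0, 0]}]'

```text
clock: 25.22
ee_pos: [587.0, 348.2, 37.7]
ee_rot: [0.332, 3.123, 0.002]
force: [-0.3, 0.6, 0.6]
width: 59.6
finger_force: 0.0
```

send_rows --plan '[{"delta_pos": [0, 0, 0], "rotation": [0, 0, 0]}, {"delta_pos": [0, 0, 0], "rotation": [0, 0, 0]}, {"delta_pos": [0, 0, 0], "rotation": [0, 0, 0]}, {"delta_pos": [0, 0, 0], "rotation": [0, 0, 0]}, {"delta_pos": [0, 0, 0], "rotation": [0, 0, 0]}]' --jaw 1 --force 25

```text
clock: 25.85
ee_pos: [587.0, 348.3, 38.0]
ee_rot: [0.332, 3.122, 0.001]
force: [0.3, -2.0, 7.0]
width: 25.8
finger_force: 26.1
```

send_rows --plan '[{"delta_pos": [0, 0, -2], "rotation": [0, 0, 0]}, {"delta_pos": [0, 0, -4], "rotation": [0, 0, 0]}, {"delta_pos": [0, 0, -6], "rotation": [0, 0, 0]}, {"delta_pos": [0, 0, -6], "rotation": [0, 0, 0]}, {"delta_pos": [0, 0, 0], "rotation": [0, 0, 0]}]'

```text
clock: 26.48
ee_pos: [587.7, 350.7, 223.7]
ee_rot: [0.331, 3.116, 0.011]
force: [0.3, 1.3, -2.6]
width: 25.6
finger_force: 25.2
```

```bash
python3 - <<'E'
from h import *
T=case_T([568,-192.5,-.111])
print(togo((*T((26.5,-60,0))[:2],205),down(np.pi/2-.111)))
E
```

```text
(array([-12.7 , -59.24,   1.48]), array([ 0.008,  0.007, -0.1  ]))
```

send_rows --plan '[{"delta_pos": [-1.27, -5.92, 0], "rotation": [0, 0, 0]}, {"delta_pos": [-1.27, -5.92, 0], "rotation": [0, 0, 0]}, {"delta_pos": [-1.27, -5.92, 0], "rotation": [0, 0, 0]}, {"delta_pos": [-1.27, -5.92, 0], "rotation": [0, 0, 0]}, {"delta_pos": [-1.27, -5.92, 0], "rotation": [0, 0, 0]}, {"delta_pos": [-1.27, -5.92, 0], "rotation": [0, 0, 0]}, {"delta_pos": [-1.27, -5.92, 0], "rotation": [0, 0, 0]}, {"delta_pos": [-1.27, -5.92, 0], "rotation": [0, 0, 0]}, {"delta_pos": [-1.27, -5.92, 0], "rotation": [0, 0, 0]}, {"delta_pos": [-1.27, -5.92, 0], "rotation": [0, 0, 0]}]'

```text
clock: 27.72
ee_pos: [584.9, -259.3, 216.0]
ee_rot: [-0.331, -3.123, -0.0]
force: [1.3, -0.1, -1.6]
width: 25.4
finger_force: 25.4
```

send_rows --plan '[{"delta_pos": [0, 0, 0], "rotation": [0, 0, -0.1]}, {"delta_pos": [0, 0, 0], "rotation": [0, 0, 0]}, {"delta_pos": [0, 0, 0], "rotation": [0, 0, 0]}]'

```text
clock: 28.1
ee_pos: [585.8, -256.0, 216.4]
ee_rot: [-0.175, -3.136, -0.001]
force: [-0.1, -0.3, -1.2]
width: 26.0
finger_force: 25.4
```

```bash
python3 - <<'E'
from h import *
T=case_T([568,-192.5,-.111])
s=viewer.snapshot("top");im=s["image"]
cv2.imwrite("pics/t3.png",cv2.resize(im[110:260,115:405],None,fx=2.7,fy=2.7,interpolation=cv2.INTER_CUBIC))
print(manip.state()["qpos"].round(2),togo((*T((26.5,-60,0))[:2],46),down(np.pi/2-.111)))
E
```

```text
[ 0.94  0.61 -0.91  1.63  0.52  1.16  1.36] (array([-0.16,  0.11, 17.05]), array([ 0., -0.,  0.]))
```

View pics/t3.png

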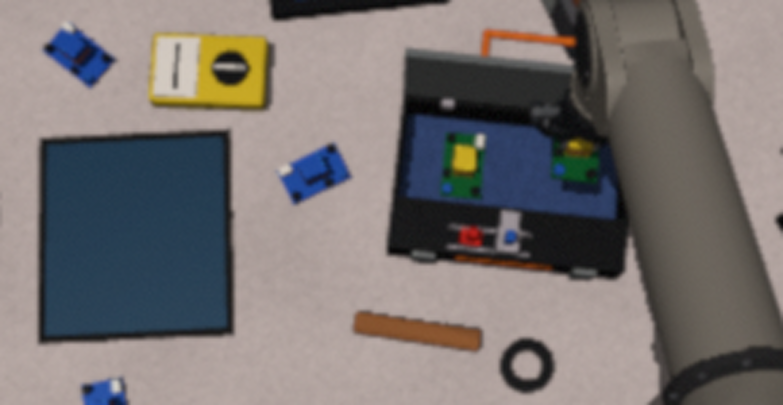

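The first board lies flat at (464,165), the mat is empty and the second board is over its place at (577,160). Lowering.

send_rows --plan '[{"delta_pos": [-0.15, 0.1, 4], "rotation": [0, 0, 0]}, {"delta_pos": [0, 0, 5], "rotation": [0, 0, 0]}, {"delta_pos": [0, 0, 4], "rotation": [0, 0, 0]}, {"delta_pos": [0, 0, 3], "rotation": [0, 0, 0]}, {"delta_pos": [0, 0, 0.6], "rotation": [0, 0, 0]}, {"delta_pos": [0, 0, 0], "rotation": [0, 0, 0]}, {"delta_pos": [0, 0, 0], "rotation": [0, 0, 0]}]'

```text
clock: 29.02
ee_pos: [588.7, -256.7, 52.3]
ee_rot: [0.175, 3.134, -0.001]
force: [-0.1, -0.4, -1.3]
width: 25.7
finger_force: 25.4
```

send_rows --plan '[{"delta_pos": [0, 0, 0.1], "rotation": [0, 0, 0]}, {"delta_pos": [0, 0, 0.1], "rotation": [0, 0, 0]}, {"delta_pos": [0, 0, 0], "rotation": [0, 0, 0]}]'

```text
clock: 29.4
ee_pos: [587.5, -256.8, 48.6]
ee_rot: [0.176, 3.137, -0.0]
force: [-0.2, 0.2, -1.6]
width: 26.0
finger_force: 25.4
```

send_rows --plan '[{"delta_pos": [0, 0, 0.15], "rotation": [0, 0, 0]}, {"delta_pos": [0, 0, 0.1], "rotation": [0, 0, 0]}, {"delta_pos": [0, 0, 0], "rotation": [0, 0, 0]}, {"delta_pos": [0, 0, 0], "rotation": [0, 0, 0]}]'

```text
clock: 29.9
ee_pos: [587.5, -256.7, 46.0]
ee_rot: [-0.176, -3.137, 0.0]
force: [-1.5, 0.1, 0.5]
width: 25.8
finger_force: 25.6
```

Contact is starting. One more 0.5 mm down, then release and lift.

send_rows --plan '[{"delta_pos": [0, 0, 0.05], "rotation": [0, 0, 0]}, {"delta_pos": [0, 0, 0], "rotation": [0, 0, 0]}]'

```text
clock: 30.15
ee_pos: [587.5, -256.8, 46.0]
ee_rot: [-0.176, -3.137, 0.001]
force: [-2.7, -0.4, 6.8]
width: 25.5
finger_force: 26.2
```

send_rows --plan '[{"delta_pos": [0, 0, 0], "rotation": [0, 0, 0]}, {"delta_pos": [0, 0, 0], "rotation": [0, 0, 0]}, {"delta_pos": [0, 0, 0], "rotation": [0, 0, 0]}, {"delta_pos": [0, 0, -3], "rotation": [0, 0, 0]}, {"delta_pos": [0, 0, -6], "rotation": [0, 0, 0]}, {"delta_pos": [0, 0, -6], "rotation": [0, 0, 0]}, {"delta_pos": [0, 0, -6], "rotation": [0, 0, 0]}, {"delta_pos": [0, 0, -5], "rotation": [0, 0, 0]}]' --jaw 0

```text
clock: 31.15
ee_pos: [587.8, -256.6, 308.2]
ee_rot: [0.175, 3.135, -0.001]
force: [1.3, -0.8, 0.1]
width: 43.0
finger_force: 0.0
```

```bash
python3 - <<'E'
from h import *
s=viewer.snapshot("wrist");cv2.imwrite("pics/w6.png",s["image"])
print(manip.state()["qpos"].round(2),togo((710.6,-209.4,300),down(-.111)))
E
```

```text
[ 0.96  0.53 -0.96  1.52  0.45  1.31  1.42] (array([-11.39,   6.02,   1.63]), array([0.007, 0.01 , 1.57 ]))
```

View pics/w6.png

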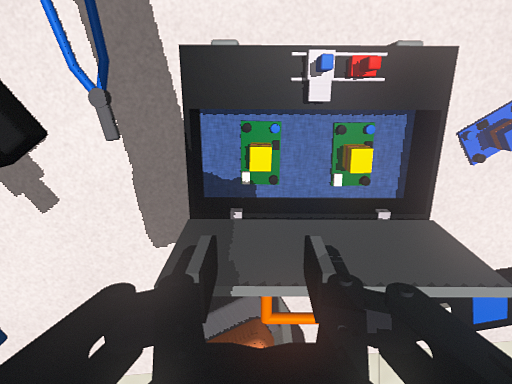

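Both boards lie flat and apart on the blue floor (260,155 and 353,155). Next I regrip the bar behind the lid.

send_rows --plan '[{"delta_pos": [-5.7, 3.0, 0], "rotation": [0, 0, 0]}, {"delta_pos": [-5.7, 3.0, 0], "rotation": [0, 0, 0]}, {"delta_pos": [0, 0, 0], "rotation": [0, 0, 0.175]}, {"delta_pos": [0, 0, 0], "rotation": [0, 0, 0.175]}, {"delta_pos": [0, 0, 0], "rotation": [0, 0, 0.175]}, {"delta_pos": [0, 0, 0], "rotation": [0, 0, 0.175]}, {"delta_pos": [0, 0, 0], "rotation": [0, 0, 0.175]}, {"delta_pos": [0, 0, 0], "rotation": [0, 0, 0.175]}, {"delta_pos": [0, 0, 0], "rotation": [0, 0, 0.175]}, {"delta_pos": [0, 0, 0], "rotation": [0, 0, 0.175]}]' --jaw 0.45

```text
clock: 32.45
ee_pos: [703.9, -211.1, 304.9]
ee_rot: [-2.161, -2.28, 0.0]
force: [-0.1, -0.0, 0.2]
width: 23.5
finger_force: 0.0
```

send_rows --plan '[{"delta_pos": [0, 0, 0], "rotation": [0, 0, 0.17]}, {"delta_pos": [0, 0, 0], "rotation": [0, 0, 0]}, {"delta_pos": [0, 0, 0], "rotation": [0, 0, 0]}]'

```text
clock: 32.83
ee_pos: [703.9, -211.1, 305.2]
ee_rot: [-2.338, -2.099, 0.0]
force: [-0.2, -0.2, 0.3]
width: 23.2
finger_force: 0.0
```

```bash
python3 - <<'E'
from h import *
print(manip.state()["qpos"].round(2),manip.state()["width"],togo((710.6,-209.4,203),down(-.111)))
E
```

```text
[ 0.55  0.61 -0.58  1.29  0.32  1.34 -0.12] 23.235130816246087 (array([ 0.24,  0.65, 10.22]), array([-0.   , -0.   ,  0.003]))
```

send_rows --plan '[{"delta_pos": [0.2, 0.65, 0], "rotation": [0, 0, 0]}, {"delta_pos": [0, 0, 4], "rotation": [0, 0, 0]}, {"delta_pos": [0, 0, 3], "rotation": [0, 0, 0]}, {"delta_pos": [0, 0, 2], "rotation": [0, 0, 0]}, {"delta_pos": [0, 0, 1.2], "rotation": [0, 0, 0]}, {"delta_pos": [0, 0, 0], "rotation": [0, 0, 0]}]'

```text
clock: 33.58
ee_pos: [710.6, -209.9, 203.1]
ee_rot: [-2.34, -2.095, 0.0]
force: [0.5, -0.2, -0.0]
width: 23.2
finger_force: 0.0
```

send_rows --plan '[{"delta_pos": [0, 0, 0], "rotation": [0, 0, 0]}, {"delta_pos": [0, 0, 0], "rotation": [0, 0, 0]}, {"delta_pos": [0, 0, 0], "rotation": [0, 0, 0]}, {"delta_pos": [0, 0, 0], "rotation": [0, 0, 0]}]' --jaw 1 --force 40

```text
clock: 34.08
ee_pos: [711.2, -209.9, 204.7]
ee_rot: [2.34, 2.094, 0.002]
force: [0.0, 0.7, 4.1]
width: 8.1
finger_force: 39.5
```

send_rows --plan '[{"delta_pos": [0, -1.07, -0.32], "rotation": [0, 0, 0]}, {"delta_pos": [0, -1.1, -0.23], "rotation": [0, 0, 0]}, {"delta_pos": [0, -1.11, -0.13], "rotation": [0, 0, 0]}, {"delta_pos": [0, -1.12, -0.03], "rotation": [0, 0, 0]}, {"delta_pos": [0, -1.12, 0.07], "rotation": [0, 0, 0]}, {"delta_pos": [0, -1.11, 0.17], "rotation": [0, 0, 0]}, {"delta_pos": [0, -1.09, 0.27], "rotation": [0, 0, 0]}, {"delta_pos": [0, -1.06, 0.36], "rotation": [0, 0, 0]}, {"delta_pos": [0, -1.02, 0.46], "rotation": [0, 0, 0]}]'

```text
clock: 35.2
ee_pos: [614.7, -198.8, 199.9]
ee_rot: [2.338, 2.092, 0.005]
force: [-1.2, 0.6, 12.3]
width: 8.0
finger_force: 42.8
```

send_rows --plan '[{"delta_pos": [0, -0.98, 0.54], "rotation": [0, 0, 0]}, {"delta_pos": [0, -0.92, 0.63], "rotation": [0, 0, 0]}, {"delta_pos": [0, -0.87, 0.71], "rotation": [0, 0, 0]}, {"delta_pos": [0, -0.8, 0.78], "rotation": [0, 0, 0]}, {"delta_pos": [0, -0.73, 0.85], "rotation": [0, 0, 0]}, {"delta_pos": [0, -0.65, 0.91], "rotation": [0, 0, 0]}, {"delta_pos": [0, 0, 0], "rotation": [0, 0, 0]}]'

```text
clock: 36.08
ee_pos: [562.7, -192.7, 152.4]
ee_rot: [-2.339, -2.094, 0.001]
force: [-1.9, 2.9, -1.7]
width: 8.0
finger_force: 44.1
```

send_rows --plan '[{"delta_pos": [0, -0.56, 0.97], "rotation": [0, 0, 0]}, {"delta_pos": [0, -0.48, 1.01], "rotation": [0, 0, 0]}, {"delta_pos": [0, -0.38, 0.95], "rotation": [0, 0, 0]}, {"delta_pos": [0, 0, 0], "rotation": [0, 0, 0]}, {"delta_pos": [0, 0, 0], "rotation": [0, 0, 0]}]'

```text
clock: 36.7
ee_pos: [549.0, -191.2, 123.4]
ee_rot: [-2.339, -2.094, 0.002]
force: [-3.6, 5.1, -1.8]
width: 7.9
finger_force: 45.2
```

send_rows --plan '[{"delta_pos": [0, -0.05, 0.15], "rotation": [0, 0, 0]}, {"delta_pos": [0, -0.05, 0.15], "rotation": [0, 0, 0]}, {"delta_pos": [0, 0, 0], "rotation": [0, 0, 0]}, {"delta_pos": [0, 0, 0], "rotation": [0, 0, 0]}]'

```text
clock: 37.2
ee_pos: [548.3, -191.1, 121.1]
ee_rot: [-2.339, -2.094, 0.001]
force: [-4.6, 5.6, 3.4]
width: 7.7
finger_force: 45.8
```

send_rows --plan '[{"delta_pos": [0, 0, 0.15], "rotation": [0, 0, 0]}, {"delta_pos": [0, 0, 0.1], "rotation": [0, 0, 0]}, {"delta_pos": [0, 0, 0], "rotation": [0, 0, 0]}, {"delta_pos": [0, 0, 0], "rotation": [0, 0, 0]}]'

```text
clock: 37.7
ee_pos: [547.8, -191.0, 119.3]
ee_rot: [-2.339, -2.094, 0.003]
force: [-8.2, 5.6, 11.8]
width: 7.9
finger_force: 47.0
```

send_rows --plan '[{"delta_pos": [0, 0, 0], "rotation": [0, 0, 0]}, {"delta_pos": [0, 0, 0], "rotation": [0, 0, 0]}, {"delta_pos": [0, 0, -3], "rotation": [0, 0, 0]}, {"delta_pos": [0, 0, -4], "rotation": [0, 0, 0]}, {"delta_pos": [0, 0, 0], "rotation": [0, 0, 0.175]}, {"delta_pos": [0, 0, 0], "rotation": [0, 0, 0.175]}, {"delta_pos": [0, 0, 0], "rotation": [0, 0, 0.175]}, {"delta_pos": [0, 0, 0], "rotation": [0, 0, 0.175]}, {"delta_pos": [0, 0, 0], "rotation": [0, 0, 0.175]}]' --jaw 0.3

```text
clock: 38.83
ee_pos: [549.4, -192.6, 188.5]
ee_rot: [3.01, 0.896, 0.001]
force: [-0.4, 0.5, -0.2]
width: 30.0
finger_force: 0.0
```

send_rows --plan '[{"delta_pos": [0, 0, 0], "rotation": [0, 0, 0.175]}, {"delta_pos": [0, 0, 0], "rotation": [0, 0, 0.175]}, {"delta_pos": [0, 0, 0], "rotation": [0, 0, 0.175]}, {"delta_pos": [0, 0, 0], "rotation": [0, 0, 0.171]}, {"delta_pos": [-2.85, 0, 0], "rotation": [0, 0, 0]}, {"delta_pos": [-2.85, 0, 0], "rotation": [0, 0, 0]}, {"delta_pos": [0, 0, 0], "rotation": [0, 0, 0]}, {"delta_pos": [0, 0, 0], "rotation": [0, 0, 0]}]'

```text
clock: 39.83
ee_pos: [493.3, -186.0, 188.8]
ee_rot: [3.136, -0.175, 0.003]
force: [-0.3, 0.3, 0.0]
width: 30.0
finger_force: 0.0
```

```bash
python3 - <<'E'
from h import *
T=case_T([568,-192.5,-.111])
s=viewer.snapshot("wrist");cv2.imwrite("pics/w7.png",s["image"])
print(manip.state()["qpos"].round(2),togo((490.1,-184.4,112),down(-1.682)))
print("lid front edge z80",proj(s,T((-32.5,147,80))),proj(s,T((-32.5,-147,80))),"bolt",proj(s,(490.7,-184,121)))
E
```

```text
[ 0.48  0.32 -0.28  1.95  0.12  0.88 -1.55] (array([-0.36, -0.11,  7.67]), array([ 0.   , -0.002, -0.   ]))
lid front edge z80 [ 58.54035722 140.99928824] [459.61890634 141.14063107] bolt [259.05484439 219.40946913]
```

View pics/w7.png

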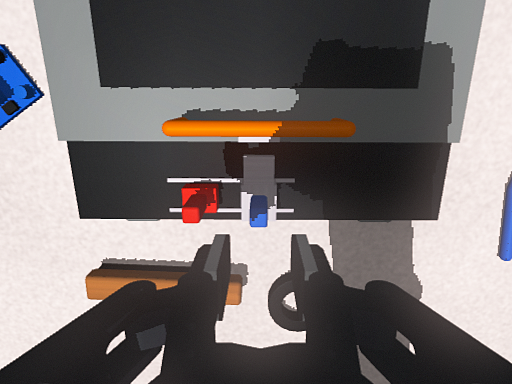

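The lid is shut, with its front edge at row 142 against a predicted 141. The bolt tab at (259,212) is drawn and the keeper at (195,205) is aside. Next I push the bolt home.

send_rows --plan '[{"delta_pos": [-0.35, -0.1, 3], "rotation": [0, 0, 0]}, {"delta_pos": [0, 0, 3], "rotation": [0, 0, 0]}, {"delta_pos": [0, 0, 1.6], "rotation": [0, 0, 0]}, {"delta_pos": [0, 0, 0], "rotation": [0, 0, 0]}]' --force 30

```text
clock: 40.38
ee_pos: [488.9, -184.0, 111.4]
ee_rot: [-3.136, 0.174, 0.003]
force: [0.1, 0.4, 0.0]
width: 29.9
finger_force: 0.0
```

send_rows --plan '[{"delta_pos": [0, 0, 0], "rotation": [0, 0, 0]}, {"delta_pos": [0, 0, 0], "rotation": [0, 0, 0]}, {"delta_pos": [0, 0, 0], "rotation": [0, 0, 0]}, {"delta_pos": [0, 0, 0], "rotation": [0, 0, 0]}]' --jaw 1

```text
clock: 40.88
ee_pos: [489.9, -184.3, 113.2]
ee_rot: [3.136, -0.175, 0.003]
force: [0.9, -0.1, 5.1]
width: 11.3
finger_force: 35.3
```

send_rows --plan '[{"delta_pos": [0.5, 0, 0], "rotation": [0, 0, 0]}, {"delta_pos": [0.5, 0, 0], "rotation": [0, 0, 0]}, {"delta_pos": [0.5, 0, 0], "rotation": [0, 0, 0]}, {"delta_pos": [0.5, 0, 0], "rotation": [0, 0, 0]}, {"delta_pos": [0.5, 0, 0], "rotation": [0, 0, 0]}, {"delta_pos": [0.25, 0, 0], "rotation": [0, 0, 0]}, {"delta_pos": [0, 0, 0], "rotation": [0, 0, 0]}, {"delta_pos": [0, 0, 0], "rotation": [0, 0, 0]}]'

```text
clock: 41.88
ee_pos: [515.8, -187.4, 113.2]
ee_rot: [3.136, -0.175, -0.001]
force: [-3.0, 1.6, 10.4]
width: 11.1
finger_force: 36.2
```

send_rows --plan '[{"delta_pos": [0, 0, 0], "rotation": [0, 0, 0]}, {"delta_pos": [0, 0, 0], "rotation": [0, 0, 0]}, {"delta_pos": [0, 0, -3], "rotation": [0, 0, 0]}, {"delta_pos": [0, 0, -3], "rotation": [0, 0, 0]}, {"delta_pos": [0, 0, 0], "rotation": [0, 0, 0]}]' --jaw 0.3

```text
clock: 42.5
ee_pos: [517.6, -187.7, 174.3]
ee_rot: [3.136, -0.175, 0.006]
force: [-0.1, 0.5, -0.7]
width: 29.6
finger_force: 0.0
```

```bash
python3 - <<'E'
from h import *
print(togo((497.6,-139.4,111),down(-1.682)))
E
```

```text
(array([-2.55, -4.58,  6.32]), array([ 0.001, -0.004, -0.   ]))
```

send_rows --plan '[{"delta_pos": [-1.25, -2.3, 0], "rotation": [0, 0, 0]}, {"delta_pos": [-1.25, -2.3, 0], "rotation": [0, 0, 0]}, {"delta_pos": [0, 0, 3], "rotation": [0, 0, 0]}, {"delta_pos": [0, 0, 2], "rotation": [0, 0, 0]}, {"delta_pos": [0, 0, 1.2], "rotation": [0, 0, 0]}, {"delta_pos": [0, 0, 0], "rotation": [0, 0, 0]}]'

```text
clock: 43.25
ee_pos: [495.7, -138.7, 109.2]
ee_rot: [-3.136, 0.174, 0.004]
force: [-0.2, -1.0, -0.3]
width: 29.9
finger_force: 0.0
```

send_rows --plan '[{"delta_pos": [0, 0, 0], "rotation": [0, 0, 0]}, {"delta_pos": [0, 0, 0], "rotation": [0, 0, 0]}, {"delta_pos": [0, 0, 0], "rotation": [0, 0, 0]}, {"delta_pos": [0, 0, 0], "rotation": [0, 0, 0]}]' --jaw 1

```text
clock: 43.75
ee_pos: [496.8, -139.6, 110.8]
ee_rot: [3.136, -0.176, 0.002]
force: [-0.5, -4.2, 2.5]
width: 11.4
finger_force: 34.2
```

send_rows --plan '[{"delta_pos": [0, 0.6, 0], "rotation": [0, 0, 0]}, {"delta_pos": [0, 0.6, 0], "rotation": [0, 0, 0]}, {"delta_pos": [0, 0.6, 0], "rotation": [0, 0, 0]}, {"delta_pos": [0, 0.6, 0], "rotation": [0, 0, 0]}, {"delta_pos": [0, 0.6, 0], "rotation": [0, 0, 0]}, {"delta_pos": [0, 0.6, 0], "rotation": [0, 0, 0]}, {"delta_pos": [0, 0.5, 0], "rotation": [0, 0, 0]}, {"delta_pos": [0, 0.4, 0], "rotation": [0, 0, 0]}, {"delta_pos": [0, 0, 0], "rotation": [0, 0, 0]}, {"delta_pos": [0, 0, 0], "rotation": [0, 0, 0]}]'

```text
clock: 45.0
ee_pos: [491.7, -183.4, 110.8]
ee_rot: [-3.136, 0.174, -0.001]
force: [-1.5, 0.1, 5.6]
width: 11.3
finger_force: 34.7
```

send_rows --plan '[{"delta_pos": [0, 0.15, 0], "rotation": [0, 0, 0]}, {"delta_pos": [0, 0.1, 0], "rotation": [0, 0, 0]}, {"delta_pos": [0, 0, 0], "rotation": [0, 0, 0]}]'

```text
clock: 45.38
ee_pos: [491.6, -184.5, 110.8]
ee_rot: [-3.135, 0.173, -0.0]
force: [-1.1, 2.8, 6.7]
width: 11.2
finger_force: 34.8
```

send_rows --plan '[{"delta_pos": [0, 0, 0], "rotation": [0, 0, 0]}, {"delta_pos": [0, 0, 0], "rotation": [0, 0, 0]}, {"delta_pos": [0, 0, -3], "rotation": [0, 0, 0]}, {"delta_pos": [0, 0, -5], "rotation": [0, 0, 0]}, {"delta_pos": [0, 0, -6], "rotation": [0, 0, 0]}, {"delta_pos": [0, 0, 0], "rotation": [0, 0, 0]}, {"delta_pos": [0, 0, 0], "rotation": [0, 0, 0]}]' --jaw 0.3

```text
clock: 46.25
ee_pos: [490.8, -186.1, 249.9]
ee_rot: [3.137, -0.175, -0.001]
force: [-1.2, 0.0, -0.5]
width: 30.2
finger_force: 0.0
```

```bash
python3 - <<'E'
from h import *
s=viewer.snapshot("wrist");cv2.imwrite("pics/w8.png",s["image"])
E
```

```text
(no output)
```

View pics/w8.png

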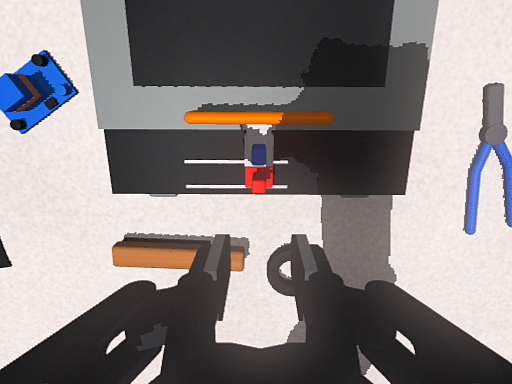

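The lid is shut, the bolt is home at (259,155), and the keeper is in front of it at (259,180). Total keeper travel was 45 mm, ending against the stop. The robot is clear, so I'm handing in.

```bash
python3 -c "
from plant import sign_off
print(sign_off())"
```

```text
the job is handed in; nothing more can be done
None
```

I packed both tested boards flat and apart in the case, shut the lid, pushed the bolt home and slid the keeper back in front of it, then handed the job in at about 46 s; `sign_off()` gave no verdict.

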